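Charge the milling jar

ROBOT

A 7-joint arm with a two-finger parallel gripper is mounted at the origin on a cart in front of the work surface, level with it; the furniture and walls round the work are solid. World frame = base frame: x ahead of the robot, y to its left, z up, the work surface at z = 0. Lengths are in mm, angles in rad, forces in N, time in s.
With the tool pointing down it reaches from about 400 to 925 mm from the base axis. Payload 5.6 kg.
Tool frame: the origin (TCP) lies on the centre line of the jaws, within the pads' length; the fingertips stand 22 mm ahead of it and the grasp point (between the pads) lies 3 mm ahead of it; z points along the fingers, y is the direction in which the jaws open and shut (so a half turn about z gives the same grasp; the last joint's range is limited). The gripper opens to 85 mm and grips with 20 to 120 N. Pads are 22 mm wide; open, the fingers measure 114 mm over their backs; the gripper's body (76 mm by 85 mm) begins 54 mm behind the grasp point. The pads swing forward as they close: fully open they stand 13 mm farther back than shut.
Start: joints at [-1.277, 0.468, -0.012, 1.603, 0.006, 1.071, -0.056], TCP at [214.844, 613.473, 253.29] pointing down, gripper open.
Joint ranges: [-2.53, 2.53], [-0.31, 2.02], [-1.57, 1.55], [0.28, 2.44], [-1.29, 4.43], [0.15, 1.84], [-2.92, 2.92]. Speed limits (rad/s): [2.57, 2.57, 3.14, 3.14, 3.14, 3.14, 3.14].

INTERFACE

Orientations are given as a 3x3 rotation matrix whose columns are the frame's x, y, z axes.
In Python, from cell import bot gives the robot as it stands.
- The arm moves only by the tool move_arm, never from a script. Its argument "rows" is a list of rows, each a list of 3 entries, a list of its own where there are three numbers: the closure in counts, from 0 (fully open) to 255 (shut), then the shift along the world's x, y, z in m, then the turn, a rotation vector about the world's x, y, z in rad. In form: [[claw, [x, y, z], [rx, ry, rz]], ...]. A call has 1 to 12 rows; each row is the pose to reach, as a shift and turn from the pose measured when the call began; what a row does not reach only later rows make up. A row lasts 1/10 s, in which the tool goes at most 50 mm and 8.59 degrees, less where a joint would pass 70% of its speed; a pose out of reach is approached as far as the arm can. A call with a gripper value outside its range is refused whole. The fingers move at their own pace and stop on an object; the grip force is fixed at half the most. Time passes only in rows, so rows that repeat a pose let the fingers close. It gives the time, the measured TCP pose, the force and the opening at its end, in the units of the state.
- bot.get_state(): the state, without advancing time (a new reading comes with each control period).
- bot.read_camera(name): name is "side" or "top"; returns a dict with "image" (420x560x3 uint8, blue, green, red), "mtx" (3x3 intrinsics, pixels), "k1" (the pictures are not rectified: a ray, as slopes to the right and down, at radius r is drawn at 1 + k1 r^2 times it, then the intrinsics apply), "camera_from_world" (4x4, takes a point from world to camera coordinates). Camera axes: x right, y up, looking along -z (the intrinsics and any distortion apply to the point x, -y, -z); pixel columns grow to the right and rows downward; lengths in mm; the calibration is good to about 2 mm. A picture is of the moment at which its call begins. There is no depth.
- bot.close_job(): hands the job in, once; it reports no verdict.
Trained networks look in the newest picture that a camera, given by its name, has taken for a name from the list of things; names that differ only in an ending like _2 or _b are one class to them, and where a whole thing is asked for, a point or a joint stands for the part that bears it (a point fixed in the world has none). Each returns a list of dicts, best first, with "score" (0 to 1); they miss things now and then, are a little off and sometimes report something else, mostly with a low value. They report only what shows in the picture. A call takes as long as a camera call. They do not tell look-alikes from the thing itself.
- bot.recognise(label, camera): "xy" ([column, row] in pixels, amid what is visible of it).
- bot.silhouettes(label, camera): "pixels" (420x560 bool, what is visible of it) and "xy" ([column, row] in pixels, amid what is visible of it).
The state is a dict: "time": time; "qpos": joint angles; "joint_velocities": joint speeds; "joint_efforts": joint torques, N m; "position": TCP position; "eef_rot": TCP orientation; "contact_force": force on the tool from outside, world axes, zero at the start; "moment": the same for the moment, N m; "opening": finger opening in mm.
Only numpy, scipy, OpenCV 4.12 (cv2) and the standard library are available. Lean on these libraries where they do the work, as an engineer would, in place of code of your own. Each camera call takes 0.05 s, during which the arm holds its last target. There are 200 camera calls.

TASK

Pick up the small porcelain casserole by its handle and pour all five steel grinding balls from it into the large, wide steel milling jar (not the small one). Then set the empty casserole gently back down on the bench, standing upright beside the jar, and let go.

Things in the scene. Friction and masses are not known exactly. Their poses are not given: they have to be found in the camera images.
- casserole_centre (a point): White porcelain casserole: flared round cup 62 mm high, outer diameter 86 mm at the rim, 52 mm at the foot, wall 3.5 mm (slopes out 15 degrees), with one stick handle; 0.16 kg empty. Starts upright on the bench with the balls in it. This point: on the cup's axis, half-way up, 31 mm above its underside. z: cup axis, out of the mouth; the handle points along -x.
- casserole_grip (a point): A good place to grip the casserole's handle: its middle, 78 mm from the cup's axis and 47 mm above the underside. The handle is a straight, level, flat-sided bar, 13 mm wide (along y) and 15 mm high, from 37 to 105 mm from the cup's axis. Same axes as the casserole: x points along the handle toward the cup, y across it, z up.
- jar_wide_rim (a point): Large, wide, open steel milling jar, 60 mm high, 142 mm outer diameter at the rim, 124 mm inner, floor 7 mm thick, 0.9 kg, loose on the bench. This point: centre of its mouth at rim height; z up. A similar small steel jar (76 mm across at the rim, 50 mm high) stands nearby, at least 125 mm away between axes; it is not used.
- ball_0_center (a point): Steel grinding ball, 20 mm in diameter, 33 g, loose in the casserole; this point is its centre. Its axes mean nothing.
- ball_1_center (a point): Second ball, same as the first.
- ball_2_center (a point): Third ball, same as the first.
- ball_3_center (a point): Fourth ball, same as the first.
- ball_4_center (a point): Fifth ball, same as the first.
Mind the look-alikes: they are no part of the job. What is shaped like the part that bears casserole_centre but red is not meant.

How it is judged (in metres and radians):
On the way:
1. the casserole is tipped over the wide jar, held clear of the bench (angle between casserole_centre's own z axis and vertical above 0.9 rad and height (world z) of casserole_centre above 0.07 m and horizontal distance between casserole_centre and jar_wide_rim below 0.15 m), for 0.1 s.
At the end, for the whole second after the job is handed in: All five balls lie inside the wide jar (centres within its 62 mm inner radius and below its rim); the jar stands upright on the bench; the casserole stands upright (within 6 degrees) on the bench, its underside within 10 mm of the surface, and is released (horizontal distance between each of ball_0_center, ball_1_center, ball_2_center, ball_3_center, ball_4_center and jar_wide_rim below 0.062 m and z of ball_0_center in the frame of jar_wide_rim between -0.06 and 0 m and z of ball_1_center in the frame of jar_wide_rim between -0.06 and 0 m and z of ball_2_center in the frame of jar_wide_rim between -0.06 and 0 m and z of ball_3_center in the frame of jar_wide_rim between -0.06 and 0 m and z of ball_4_center in the frame of jar_wide_rim between -0.06 and 0 m and angle between each of jar_wide_rim, casserole_centre's own z axis and vertical below 0.1 rad and height (world z) of jar_wide_rim below 0.07 m and height (world z) of casserole_centre between 0.021 and 0.041 m); the robot touches nothing.
It fails at once if the casserole is dropped (falls faster than 0.7 m/s out of the gripper, as from more than 25 mm) (linear speed of casserole above 0.7 m/s and contact force between casserole and the fingers below 0.1 N).
It also fails if it takes over 51 s, if anything falls off the work surface, if the arm or the gripper's body presses on something with over 40 N, if the wrist force passes 120 N, or if a joint passes its speed limit or range.

## Working session

There is one attempt and no reset: what is moved stays moved. The work goes in short steps, Python scripts to look and compute and a tool call to move; the robot and the scene stay as the last step left them, time stands still between calls to the robot, and variables do not carry over. Pictures are saved under pics/ and viewed, about 8 in all and at most 12, crops included, and the job is handed in when it is done.

Besides the shell and the picture viewer there is one more tool, called after ">>>" as name(argument=value, ...) on one line, values as JSON. move_arm: Moves the arm, as the interface text tells. Its arguments: {"type":"object","properties":{"rows":{"type":"array"}},"required":["rows"]}

```bash
mkdir -p pics; ls
cat > h.py <<'E'
import numpy as np, cv2
from cell import bot
def px(c,uv,z):
    M=c["camera_from_world"]; K=c["mtx"]
    d=np.array([(uv[0]-K[0,2])/K[0,0],(uv[1]-K[1,2])/K[1,1]]); s=d.copy()
    for _ in range(20): s=d/(1+c["k1"]*(s@s))
    ray=M[:3,:3].T@np.array([s[0],-s[1],-1]); o=-M[:3,:3].T@M[:3,3]
    return o+ray*(z-o[2])/ray[2]
def proj(c,P):
    p=c["camera_from_world"]@np.append(P,1); s=np.array([p[0],-p[1]])/-p[2]
    s=s*(1+c["k1"]*(s@s)); K=c["mtx"]
    return np.array([K[0,0]*s[0]+K[0,2],K[1,1]*s[1]+K[1,2]])
E
python3 - <<'E'
from h import *
ims=[]
for n in("top","side"):
    c=bot.read_camera(n);cv2.imwrite(f"pics/{n}0.png",c["image"]); 
    M=c["camera_from_world"];print(n,(-M[:3,:3].T@M[:3,3]).round(),c["k1"],c["mtx"][0,0])
    for l in("casserole_centre","casserole_grip","jar_wide_rim","ball_0_center"):
        print(l,[(round(d["score"],2),np.round(d["xy"]).tolist(),px(c,d["xy"],{"casserole_centre":31,"casserole_grip":47,"jar_wide_rim":60}.get(l,16)).round().tolist()) for d in bot.recognise(l,n)])
E
```

```text
pics
top [ 292.  260. 1094.] -0.10962408269510879 382.31125378774357
casserole_centre [(0.72, [110.0, 257.0], [399.0, 725.0, 31.0])]
casserole_grip [(0.68, [257.0, 224.0], [483.0, 306.0, 47.0]), (0.59, [112.0, 254.0], [405.0, 715.0, 47.0])]
jar_wide_rim [(0.98, [426.0, 200.0], [539.0, -172.0, 60.0])]
ball_0_center []
side [-258. -535. 1473.] -0.006860219931280566 502.20700310247753
casserole_centre [(0.92, [262.0, 209.0], [486.0, 306.0, 31.0])]
casserole_grip [(0.94, [263.0, 208.0], [487.0, 297.0, 47.0])]
jar_wide_rim []
ball_0_center []
```

```bash
ls pics
```

```text
side0.png
top0.png
```

View pics/top0.png

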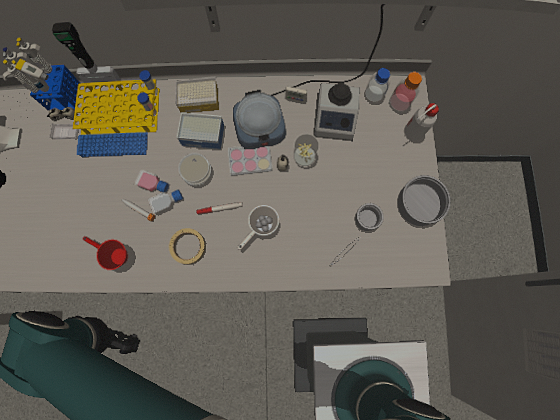

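View pics/side0.png

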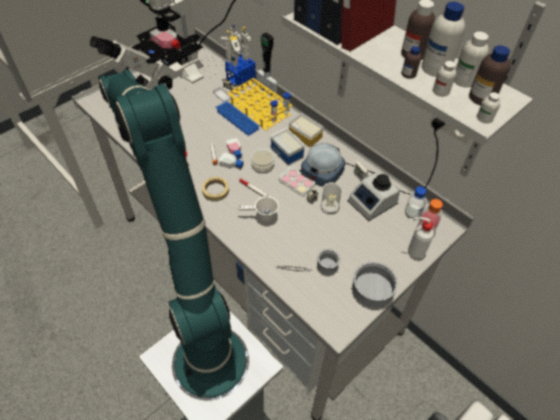

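The top view shows the white casserole with its balls at (264,221), its handle running down-left to (242,247). The wide jar is at (425,200), the small jar at (369,217), and the red look-alike at (110,255). Next I'll refine these positions.

Run:
```python
from h import *
t=bot.read_camera("top")
for l in("casserole_centre","jar_wide_rim"):
    for d in bot.silhouettes(l,"top"):
        m=d["pixels"].astype(np.uint8); print(l,d["score"],d["xy"],m.sum(),cv2.boundingRect(m))
        if l[0]=="j" and d["score"]>.5: print("rim",px(t,cv2.minEnclosingCircle(cv2.findNonZero(m))[0],60))
s=bot.read_camera("side")
for l in("casserole_centre","jar_wide_rim"):
    for d in bot.silhouettes(l,"side"):
        m=d["pixels"].astype(np.uint8); print(l,d["score"],d["xy"],m.sum(),cv2.boundingRect(m))
a=cv2.resize(t["image"][190:260,220:300],None,fx=7,fy=7,interpolation=2)
b=cv2.resize(t["image"][170:240,390:460],None,fx=4,fy=4,interpolation=2)
b=cv2.copyMakeBorder(b,0,210,0,0,0)
# overlays of guesses
cv2.imwrite("pics/crop1.png",np.hstack([a,b]))
print(bot.get_state()["position"],bot.get_state()["eef_rot"])
```

```text
casserole_centre 0.89 [108.8, 255.0] 854 (83, 237, 45, 34)
jar_wide_rim 0.58 [422.1, 201.9] 1992 (397, 175, 52, 50)
rim [ 539.36980727 -163.71777683   60.        ]
casserole_centre 0.75 [261.7, 208.4] 449 (239, 197, 40, 25)
jar_wide_rim 0.95 [371.4, 287.1] 1608 (353, 262, 45, 46)
[214.83990905 613.45401611 253.28850766] [[-9.43798237e-01  3.30522138e-01  6.84848162e-05]
 [ 3.30522138e-01  9.43798239e-01 -1.66747480e-05]
 [-7.01472223e-05  6.89815013e-06 -9.99999998e-01]]
```

View pics/crop1.png

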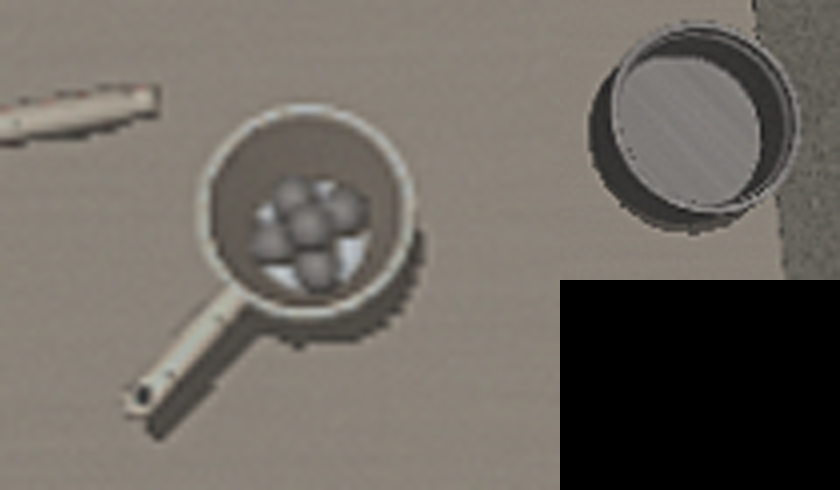

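Run:
```python
from h import *
t=bot.read_camera("top"); s=bot.read_camera("side")
c=px(t,(263.1,219.8),62); e=px(t,(239.3,246.2),54.5); m=px(t,(249,236),54.5); j=px(t,(425.9,199.2),60)
print("cup",c,"end",e,np.linalg.norm((e-c)[:2]),"dir",np.degrees(np.arctan2(*(c-e)[1::-1])),np.degrees(np.arctan2(*(c-m)[1::-1])))
print("jar",j,"rad",np.linalg.norm(px(t,(449.2,199.2),60)-j)); u=(c-e)[:2]/np.linalg.norm((c-e)[:2]);print("grip",c[:2]-78*u,u)
a=s["image"].copy()
for k in range(24):
    th=k*np.pi/12; v=np.array([np.cos(th),np.sin(th),0])
    for P in (c+43*v,j+71*v): 
        p=proj(s,P); cv2.circle(a,tuple(int(round(q*8)) for q in p),4,(0,0,255),-1,shift=3)
p=proj(s,np.append(c[:2]-105*u,54.5)); cv2.circle(a,tuple(np.round(p).astype(int)),1,(0,255,0),-1)
x=cv2.resize(a[180:240,225:295],None,fx=6,fy=6); y=cv2.resize(a[250:320,330:410],None,fx=5,fy=5)[:360]
y=cv2.copyMakeBorder(y,0,360-y.shape[0],0,0,0); cv2.imwrite("pics/crop2.png",np.hstack([x,y])[:, :800])
```

```text
cup [492.61351209 288.91150152  62.        ] end [421.87039436 355.21326192  54.5       ] 96.95623827244572 dir -43.14380514606161 -42.56640383188473
jar [ 542.61911431 -172.87307095   60.        ] rad 69.17582784052458
grip [435.7016178 342.2503831] [ 0.72963967 -0.68383182]
```

View pics/crop2.png

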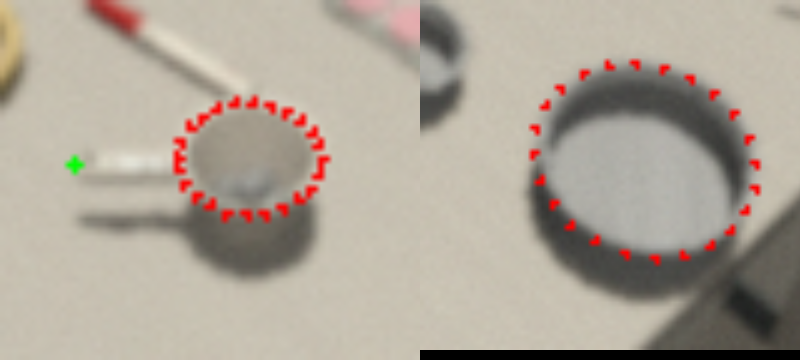

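Both views agree on the jar and cup. I'll hold the handle with the tool pitched 45° down along it, and work out the move numbers.

```bash
cat >> h.py <<'E'
from scipy.spatial.transform import Rotation as R
def Rt(phi,al,beta=0):
    "tool rotation: handle heading phi, tool pitched al below horizontal, rolled beta about heading"
    u=np.array([np.cos(phi),np.sin(phi),0]); p=np.array([-np.sin(phi),np.cos(phi),0])
    z=u*np.cos(al)-np.array([0,0,1])*np.sin(al)
    M=np.column_stack([np.cross(p,z),p,z])
    return R.from_rotvec(u*beta).as_matrix()@M
def delta(pos,rot):
    s=bot.get_state()
    return (np.round((np.array(pos)-s["position"])/1000,4).tolist(), R.from_matrix(rot@np.array(s["eef_rot"]).T).as_rotvec().round(4).tolist())
def log():
    import json
    s=bot.get_state(); open("log.txt","a").write(json.dumps([np.array(s[k]).tolist() for k in("qpos","position","eef_rot")])+"\n"); return s
E
python3 - <<'E'
from h import *
log()
ph=np.radians(-43); r=Rt(ph,np.radians(45)); g=np.array([437,341,47]); z=r[:,2]
print(delta(g-110*z+[0,0,60],r), delta(g-3*z,r), r.round(3))
E
```

```text
([0.1653, -0.2194, -0.0685], [-0.4091, -0.6767, -0.392]) ([0.2206, -0.271, -0.2042], [-0.4091, -0.6767, -0.392]) [[-0.517  0.682  0.517]
 [ 0.482  0.731 -0.482]
 [-0.707  0.    -0.707]]
```

>>> move_arm(rows=[[0,[0.03,-0.04,0],[0,0,-0.12]],[0,[0.06,-0.08,0],[0,0,-0.24]]])

```text
time: 1.1
position: [274.3, 533.3, 253.0]
eef_rot: [[-0.837, 0.546, -0.0], [0.546, 0.837, 0.0], [0.0, 0.0, -1.0]]
contact_force: [1.8, 0.8, -0.5]
opening: 85.6
```

```bash
python3 -c "
from h import *
s=log();print(s['time'],s['qpos'],s['position'],s['joint_velocities'])
r=Rt(np.radians(-43),np.radians(45)); g=np.array([437,341,47]); z=r[:,2]
print(delta(g-110*z+[0,0,60],r))"
```

```text
1.1 [-1.1948524   0.38167228  0.05579796  1.73517386 -0.02467314  1.02531207
 -0.13757807] [274.31400615 533.325606   252.96286146] [ 0.45150547 -0.41254566  0.38973891  0.61583072 -0.13594085 -0.2036199
 -0.36686806]
([0.1058, -0.1393, -0.0682], [-0.485, -0.6193, -0.1634])
```

>>> move_arm(rows=[[0,[0.03,-0.03,-0.01],[-0.08,-0.1,-0.03]],[0,[0.05,-0.07,-0.03],[-0.16,-0.2,-0.05]],[0,[0.08,-0.1,-0.05],[-0.24,-0.31,-0.08]]])

```text
time: 1.4
position: [355.3, 431.7, 203.8]
eef_rot: [[-0.73, 0.616, 0.296], [0.565, 0.788, -0.246], [-0.385, -0.013, -0.923]]
contact_force: [0.2, -1.1, -1.3]
opening: 85.3
```

```bash
python3 -c "
from h import *
s=log();print(s['time'],s['qpos'],s['position'])
r=Rt(np.radians(-43),np.radians(45)); g=np.array([437,341,47]); z=r[:,2]
print(delta(g-110*z+[0,0,60],r))"
```

```text
1.4 [-1.31257702  0.42101149  0.22009746  1.87530799  0.35761624  0.97871273
 -0.41702151] [355.31997483 431.70086787 203.84223475]
([0.0248, -0.0377, -0.0191], [-0.2441, -0.3052, -0.0831])
```

>>> move_arm(rows=[[0,[0.008,-0.01,-0.005],[-0.08,-0.1,-0.03]],[0,[0.016,-0.025,-0.01],[-0.16,-0.2,-0.055]],[0,[0.025,-0.038,-0.019],[-0.244,-0.305,-0.083]],[0,[0.025,-0.038,-0.019],[-0.244,-0.305,-0.083]]])

```text
time: 1.8
position: [378.2, 393.4, 181.7]
eef_rot: [[-0.52, 0.679, 0.517], [0.476, 0.734, -0.485], [-0.709, -0.006, -0.705]]
contact_force: [-1.2, -0.0, 0.1]
opening: 85.2
```

```bash
cat >> h.py <<'E'
import json
from scipy.optimize import least_squares
SG=[-1,1,-1,1,-1,1,-1]
def fk(q,p,sg=None):
    sg=p["sg"] if sg is None else sg; T=np.eye(4)
    for i in range(7):
        A=np.eye(4); A[:3,:3]=R.from_rotvec(np.array([0,1,0] if i%2 else [0,0,1])*(sg[i]*q[i]+p["o"][i])).as_matrix()
        A[:3,3]=A[:3,:3]@p["t"][i]; T=T@A
    return T
E
python3 - <<'E'
from h import *
import itertools
s=log();print(s['time'],s['qpos'],s['position'],np.array(s['eef_rot']))
D=[[np.array(x) for x in json.loads(l)] for l in open("log.txt")]
best=None
# orientation only: R = prod * Rfinal ; test signs for z joints
for sz in itertools.product([1,-1],repeat=4):
    sg=[sz[0],1,sz[1],1,sz[2],1,sz[3]]
    def f(o):
        return np.concatenate([ (fk(q,dict(sg=sg,o=[o[0],0,0,0,0,0,o[1]],t=np.zeros((7,3))))[:3,:3]-r).ravel() for q,x,r in D])
    for o0 in ([0,0],[0,np.pi/2],[0,-np.pi/2],[0,np.pi]):
        b=least_squares(f,o0)
        if best is None or b.cost<best[0]: best=(b.cost,sg,b.x)
print(best); sg,o=best[1],best[2]
def mk(v):
    t=np.zeros((7,3)); t[0,2]=v[0]; t[1,2]=v[1]; t[1,0]=v[4]; t[3,2]=v[2]; t[3,0]=v[5]; t[6,2]=v[3]; t[5,0]=v[6]
    return dict(sg=sg,o=[o[0],0,0,0,0,0,o[1]],t=t)
g=lambda v:np.concatenate([(fk(q,mk(v))[:3,3]-x) for q,x,r in D])
b=least_squares(g,[300,400,400,250,0,0,0]);print(b.x,np.abs(b.fun).max())
b2=least_squares(lambda v:g(np.r_[v,0,0,0]),[300,400,400,250]);print(b2.x,np.abs(b2.fun).max())
json.dump(dict(v=b.x.tolist(),sg=sg,o=o.tolist()),open("kin.json","w"))
E
```

```text
1.8 [-1.49340019  0.57406951  0.34791455  1.9022037   0.62056786  1.09475544
 -0.74787606] [378.15141039 393.44963299 181.73831131] [[-0.52015479  0.67949524  0.5174217 ]
 [ 0.47557396  0.73365204 -0.48537006]
 [-0.70941413 -0.00639528 -0.70476286]]
(np.float64(9.202633891251407e-31), [-1, 1, -1, 1, -1, 1, -1], array([0.        , 1.57079633]))
[241.86628212 572.30728535 464.04854385 352.06655292 -80.38481871
 -49.5886298  -35.18994353] 31.502989909709044
[341.99244452 533.85978248 475.74794594 341.32223436] 29.49955298089327
```

```bash
cat > fit.py <<'E'
from h import *
import itertools,sys
D=[[np.array(x) for x in json.loads(l)] for l in open("log.txt")]
o=[0,0,0,0,0,0,np.pi/2]
rows=[];y=[]
for q,x,r in D:
    T=np.eye(3);cols=[np.eye(3)]
    for i in range(7):
        T=T@R.from_rotvec(np.array([0,1,0] if i%2 else [0,0,1])*(SG[i]*q[i]+o[i])).as_matrix(); cols.append(T)
    rows.append(np.hstack(cols)); y.append(x)
A=np.vstack(rows); y=np.concatenate(y)
names=[f"{i}{a}" for i in range(8) for a in "xyz"]
core=[names.index(n) for n in("0z","2z","4z","7z")]
cand=[names.index(n) for n in("1x","1y","2x","2y","3x","3y","4x","4y","5x","5y","6x","6y")]
res=[]
for k in range(0,5):
    for c in itertools.combinations(cand,k):
        ix=core+list(c); s=np.linalg.lstsq(A[:,ix],y,rcond=1e-9)[0]; e=np.abs(A[:,ix]@s-y).max(); res.append((k,e,[names[i] for i in ix],s.round(1)))
for k in range(5):
    for r in sorted([r for r in res if r[0]==k],key=lambda r:r[1])[:4]: print(k,round(r[1],3),r[2][4:],r[3])
E
python3 fit.py
```

```text
0 29.5 [] [342.  533.9 475.7 341.3]
1 0.477 ['1y'] [307.1 520.5 472.  292.2 -33.2]
1 0.477 ['2y'] [307.1 520.5 472.  292.2 -33.2]
1 3.402 ['3y'] [293.2 528.  472.8 286.5 -34.7]
1 3.402 ['4y'] [293.2 528.  472.8 286.5 -34.7]
2 0.043 ['1y', '4y'] [305.2 521.5 472.1 291.4 -29.   -4.4]
2 0.043 ['2y', '4y'] [305.2 521.5 472.1 291.4 -29.   -4.4]
2 0.043 ['1y', '3y'] [305.2 521.5 472.1 291.4 -29.   -4.4]
2 0.043 ['2y', '3y'] [305.2 521.5 472.1 291.4 -29.   -4.4]
3 0.0 ['1y', '3y', '6y'] [ 3.060e+02  5.206e+02  4.725e+02  2.912e+02 -2.890e+01 -4.200e+00
 -4.000e-01]
3 0.0 ['2y', '3y', '6y'] [ 3.060e+02  5.206e+02  4.725e+02  2.912e+02 -2.890e+01 -4.200e+00
 -4.000e-01]
3 0.0 ['1y', '3y', '5y'] [ 3.060e+02  5.206e+02  4.725e+02  2.912e+02 -2.890e+01 -4.200e+00
 -4.000e-01]
3 0.0 ['2y', '3y', '5y'] [ 3.060e+02  5.206e+02  4.725e+02  2.912e+02 -2.890e+01 -4.200e+00
 -4.000e-01]
4 0.0 ['1y', '3x', '4y', '6y'] [ 3.060e+02  5.206e+02  4.725e+02  2.912e+02 -2.890e+01 -0.000e+00
 -4.200e+00 -4.000e-01]
4 0.0 ['2y', '3x', '4y', '6y'] [ 3.060e+02  5.206e+02  4.725e+02  2.912e+02 -2.890e+01 -0.000e+00
 -4.200e+00 -4.000e-01]
4 0.0 ['1y', '3x', '4y', '5y'] [ 3.060e+02  5.206e+02  4.725e+02  2.912e+02 -2.890e+01 -0.000e+00
 -4.200e+00 -4.000e-01]
4 0.0 ['2y', '3x', '4y', '5y'] [ 3.060e+02  5.206e+02  4.725e+02  2.912e+02 -2.890e+01 -0.000e+00
 -4.200e+00 -4.000e-01]
```

```bash
cat >> h.py <<'E'
KIN=dict(sg=SG,o=[0]*6+[np.pi/2],t=np.array([[0,-28.9,306.0],[0,0,520.6],[0,-4.2,0],[0,0,472.5],[0,0,0],[0,-.4,0],[0,0,291.2]]))
LO=np.array([-2.53,-.31,-1.57,.28,-1.29,.15,-2.92])+.06;HI=np.array([2.53,2.02,1.55,2.44,4.43,1.84,2.92])-.06
def ik(q0,pos,rot):
    def f(q):
        T=fk(q,KIN); return np.r_[(T[:3,3]-pos)/5,R.from_matrix(T[:3,:3]@rot.T).as_rotvec()*40,(q-q0)*.02]
    b=least_squares(f,np.clip(q0,LO+1e-6,HI-1e-6),bounds=(LO,HI)); T=fk(b.x,KIN)
    return b.x,np.linalg.norm(T[:3,3]-pos),np.linalg.norm(R.from_matrix(T[:3,:3]@rot.T).as_rotvec())
U=lambda ph:np.array([np.cos(ph),np.sin(ph),0])
GR=76
def tool(centre,ph,al,beta):
    "tool pose for casserole centre, heading, roll"
    r=Rt(ph,al,beta); zc=R.from_rotvec(U(ph)*beta).apply([0,0,1])
    return np.array(centre)-GR*U(ph)+16*zc-3*r[:,2], r
E
cat > plan.py <<'E'
from h import *
q0=np.array(json.loads(open("log.txt").readlines()[-1])[0])
print(np.abs(fk(q0,KIN)[:3,3]-bot.get_state()["position"]).max())
jar=np.array([542,-173,0]); C0=np.array([492.6,288.9,31])
for al in (30,45,60):
  a=np.radians(al); q,e,r=ik(q0,*tool(C0,np.radians(-43),a,0)); print("grasp",al,q.round(2),round(e,1),round(r,3))
  ql,e,r=ik(q,*tool(C0+[0,0,130],np.radians(-43),a,0)); print(" lift",ql.round(2),round(e,1),round(r,3))
  for ph in (-50,-70,-90,-110):
    for sg in (1,-1):
      p=np.radians(ph); w=np.cross(U(p),[0,0,1])*-1*-1  # roll + about u sends up to u x up * ... 
      w=R.from_rotvec(U(p)*sg*np.pi/2).apply([0,0,1])
      c=jar-35*w+[0,0,140]; qq=ql; E=[];dq=[]
      for i in range(1,9): 
        f=i/8; qn,e,r=ik(qq,*tool((1-f)*(C0+[0,0,130])+f*c,np.radians(-43)*(1-f)+f*p,a,0)); E.append(e+r*100);dq.append(abs(qn-qq).max());qq=qn
      qt=qq
      for b in range(10,111,10): 
        qn,e,r=ik(qq,*tool(c,p,a,sg*np.radians(b))); E.append(e+r*100);dq.append(abs(qn-qq).max());qq=qn
      print("  ",ph,sg,"err",round(max(E),1),[i for i,e in enumerate(E) if e>2][:3],"dq",round(max(dq),2),qt.round(2) if max(E)<2 else "",qq.round(2))
E
timeout 500 python3 plan.py
```

```text
0.06108312424885298
grasp 30 [-1.51  0.94  0.44  1.92  0.78  0.95 -1.01] 0.0 0.0
 lift [-1.54  0.7   0.48  1.94  0.79  1.1  -0.86] 0.0 0.0
   -50 1 err 108.1 [8, 9, 10] dq 1.48  [ 1.17  1.96 -0.95  2.38  4.07  1.78 -1.93]
   -50 -1 err 24.1 [5, 6, 7] dq 1.03  [-0.39  1.07 -0.05  2.09  1.36  1.78  0.28]
   -70 1 err 84.7 [14, 15, 16] dq 0.69  [ 0.4   0.94 -0.75  2.38  2.39  1.78 -2.86]
   -70 -1 err 0.0 [] dq 0.26 [-1.05  0.71  0.81  2.33  1.11  0.63 -1.05] [-0.71  1.16  0.42  1.85  0.88  1.55  0.68]
   -90 1 err 0.0 [] dq 0.21 [-0.83  0.83  0.69  1.89  0.64  0.97 -0.72] [-1.46  1.93  1.21  2.14  0.19  0.41 -2.55]
   -90 -1 err 0.0 [] dq 0.19 [-0.91  0.77  0.71  2.06  0.67  0.93 -0.81] [-0.61  1.23  0.47  1.57  0.66  1.78  0.89]
   -110 1 err 0.0 [] dq 0.18 [-0.67  0.94  0.68  1.62  0.4   1.26 -0.66] [-1.24  1.77  1.23  1.87  0.2   0.84 -2.41]
   -110 -1 err 16.0 [15, 16, 17] dq 0.4  [-0.84  1.74  1.31  1.38 -0.02  1.78  1.63]
grasp 45 [-1.4   0.8   0.38  1.96  0.71  0.79 -0.87] 0.0 0.0
 lift [-1.41  0.56  0.4   1.96  0.68  0.99 -0.7 ] 0.0 0.0
   -50 1 err 88.7 [9, 10, 11] dq 1.24  [ 
[... 885 characters left out ...]
 1.72  1.96 -0.98  2.35  4.37  0.75 -2.23]
   -50 -1 err 0.0 [] dq 0.29 [-0.43  0.24  0.45  2.37  0.98  0.35 -0.21] [-0.59  1.22  0.37  1.77  0.84  1.73  0.55]
   -70 1 err 79.8 [11, 12, 13] dq 1.67  [ 1.33  1.96 -0.94  2.34  4.18  1.44 -1.92]
   -70 -1 err 0.0 [] dq 0.22 [-0.64  0.36  0.59  2.25  0.63  0.54 -0.28] [-0.74  1.44  0.79  1.54  0.43  1.78  1.01]
   -90 1 err 84.0 [14, 15, 16] dq 1.24  [ 0.38  0.97 -0.56  2.38  2.72  1.78 -2.86]
   -90 -1 err 39.3 [15, 16, 17] dq 0.56  [-0.87  1.84  1.35  1.46 -0.02  1.78  1.62]
   -110 1 err 74.1 [16, 17, 18] dq 0.88  [-0.1   0.96 -0.29  2.11  1.96  1.78 -2.86]
   -110 -1 err 98.2 [13, 14, 15] dq 0.47  [-0.82  1.81  1.36  1.44 -0.02  1.78  1.7 ]
```

```bash
cat > plan2.py <<'E'
from h import *
q0=np.array(json.loads(open("log.txt").readlines()[-1])[0])
jar=np.array([542,-173,0]); C0=np.array([492.6,288.9,31]); D=np.radians
for al in (30,38,45):
  a=D(al); q,e,r=ik(q0,*tool(C0,D(-43),a,0)); ql,e,r=ik(q,*tool(C0+[0,0,130],D(-43),a,0))
  for ph in (-50,-58,-66,-74):
      w=R.from_rotvec(-U(D(ph))*np.pi/2).apply([0,0,1]); c=jar-35*w+[0,0,137]; p1=min(ph,-68); qq=ql;E=[];dq=[]
      for i in range(1,9):
        f=i/8; qn,e,r=ik(qq,*tool((1-f)*(C0+[0,0,130])+f*(c+[0,0,20]),D(-43*(1-f)+f*p1),a,0)); E.append(e+r*100);dq.append(abs(qn-qq).max());qq=qn
      qt=qq
      for b in range(10,101,10):
        f=b/100; qn,e,r=ik(qq,*tool(c+[0,0,20*(1-f)],D(p1+f*(ph-p1)),a,-D(b))); E.append(e+r*100);dq.append(abs(qn-qq).max());qq=qn
      T=fk(qq,KIN); wr=T[:3,3]-291*T[:3,2]
      print(al,ph,"err",round(max(E),1),[i for i,e in enumerate(E) if e>2][:3],"dq",round(max(dq),2),qq.round(2),"wrist",wr.round(),"tcp",T[:3,3].round())
t=bot.read_camera("top")
for n,u in dict(small=(369,217),dish=(305,153),knob=(283,162),tweez=(345,252),ring=(187,246)).items(): print(n,px(t,u,30).round())
E
timeout 500 python3 plan2.py
```

```text
30 -50 err 0.0 [] dq 0.23 [-0.89  1.13  0.52  2.13  1.09  1.22  0.31] wrist [426. 161. 109.] tcp [ 478. -124.  134.]
30 -58 err 0.0 [] dq 0.25 [-0.82  1.11  0.48  2.02  0.98  1.33  0.43] wrist [473. 174. 109.] tcp [ 485. -116.  134.]
30 -66 err 0.0 [] dq 0.26 [-0.76  1.11  0.45  1.91  0.88  1.44  0.53] wrist [522. 180. 109.] tcp [ 494. -108.  134.]
30 -74 err 0.0 [] dq 0.23 [-0.69  1.12  0.43  1.79  0.81  1.55  0.6 ] wrist [572. 179. 109.] tcp [ 503. -102.  134.]
38 -50 err 0.0 [] dq 0.24 [-0.82  1.13  0.49  2.04  0.99  1.32  0.39] wrist [466. 165. 103.] tcp [ 478. -124.  134.]
38 -58 err 0.0 [] dq 0.25 [-0.76  1.13  0.46  1.93  0.89  1.43  0.49] wrist [514. 172. 103.] tcp [ 486. -116.  134.]
38 -66 err 0.0 [] dq 0.25 [-0.7   1.14  0.44  1.82  0.8   1.54  0.57] wrist [562. 173. 103.] tcp [ 494. -108.  134.]
38 -74 err 0.0 [] dq 0.23 [-0.63  1.15  0.42  1.7   0.73  1.66  0.63] wrist [610. 167. 103.] tcp [ 504. -102.  134.]
45 -50 err 0.0 [] dq 0.23 [-0.77  1.14  0.47  1.96  0.91  1.41  0.45] wrist [502. 164.  98.] tcp [ 479. -124.  134.]
45 -58 err 0.0 [] dq 0.23 [-0.71  1.14  0.45  1.85  0.82  1.52  0.54] wrist [549. 166.  98.] tcp [ 486. -116.  134.]
45 -66 err 0.0 [] dq 0.24 [-0.64  1.16  0.43  1.74  0.74  1.63  0.6 ] wrist [596. 162.  98.] tcp [ 495. -109.  134.]
45 -74 err 0.0 [] dq 0.22 [-0.57  1.18  0.41  1.63  0.67  1.75  0.65] wrist [642. 151.  98.] tcp [ 504. -103.  134.]
small [501. -13.  30.]
dish [697. 163.  30.]
knob [670. 229.  30.]
tweez [402.  62.  30.]
ring [428. 505.  30.]
```

```bash
python3 -c "
from h import *
D=np.radians; p,r=tool([492.6,288.9,31],D(-43),D(38),0); z=r[:,2]
print(bot.get_state()['time'],p); print(delta(p-70*z,r),delta(p,r))"
```

```text
1.85 [435.28817493 342.34414149  48.84698443]
([0.0159, -0.0141, -0.0913], [-0.0806, -0.0925, -0.0026]) ([0.0563, -0.0517, -0.1344], [-0.0806, -0.0925, -0.0026])
```

>>> move_arm(rows=[[0,[0.006,-0.006,-0.04],[-0.04,-0.046,0]],[0,[0.016,-0.014,-0.091],[-0.081,-0.092,-0.003]],[0,[0.016,-0.014,-0.091],[-0.081,-0.092,-0.003]],[0,[0.036,-0.033,-0.113],[-0.081,-0.092,-0.003]],[0,[0.056,-0.052,-0.134],[-0.081,-0.092,-0.003]],[0,[0.056,-0.052,-0.134],[-0.081,-0.092,-0.003]]])

```text
time: 2.45
position: [437.8, 338.7, 51.8]
eef_rot: [[-0.447, 0.687, 0.572], [0.424, 0.726, -0.541], [-0.788, 0.0, -0.616]]
contact_force: [-0.1, -1.1, 0.8]
opening: 85.7
```

```bash
python3 -c "
from h import *
D=np.radians; p,r=tool([492.6,288.9,31],D(-43),D(38),0); log()
print(delta(p,r))
s=bot.read_camera('side');t=bot.read_camera('top')
cv2.imwrite('pics/g1.png',np.hstack([cv2.resize(t['image'][190:270,220:300],None,fx=5,fy=5,interpolation=2),cv2.resize(s['image'][170:250,220:300],None,fx=5,fy=5,interpolation=2)]))"
```

```text
([-0.0025, 0.0036, -0.0029], [-0.0006, 0.0001, 0.0075])
```

View pics/g1.png

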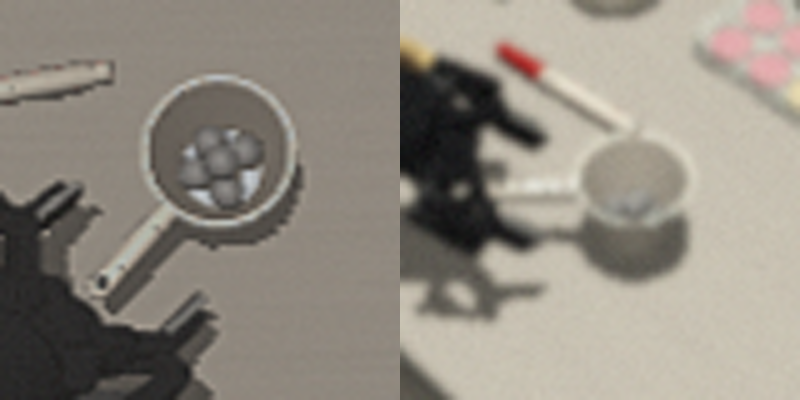

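The fingers straddle the handle centrally: tips near (60,200) and (190,315) in the crop, with the handle's middle at (132,257). Next: close.

>>> move_arm(rows=[[0,[-0.002,0.003,-0.003],[0,0,0.007]],[120,[-0.002,0.003,-0.003],[0,0,0.007]],[255,[-0.002,0.003,-0.003],[0,0,0.007]],[255,[-0.002,0.003,-0.003],[0,0,0.007]],[255,[-0.002,0.003,-0.003],[0,0,0.007]],[255,[-0.002,0.003,-0.003],[0,0,0.007]],[255,[-0.002,0.003,-0.003],[0,0,0.007]]])

```text
time: 3.25
position: [434.0, 346.0, 49.2]
eef_rot: [[-0.452, 0.679, 0.578], [0.422, 0.734, -0.532], [-0.786, 0.003, -0.618]]
contact_force: [-1.1, 0.7, 1.5]
opening: 12.0
```

>>> move_arm(rows=[[255,[0,0,0.01],[0,0,0]],[255,[0,0,0.025],[0,0,0]],[255,[0,0,0.045],[0,0,0]],[255,[0,0,0.045],[0,0,0]]])

```text
time: 3.65
position: [434.9, 346.9, 96.8]
eef_rot: [[-0.451, 0.679, 0.579], [0.425, 0.734, -0.53], [-0.785, 0.008, -0.62]]
contact_force: [0.5, 0.5, -3.9]
opening: 12.2
```

```bash
python3 -c "
from h import *
log(); st=bot.get_state(); print(st['contact_force'],st['position'],st['opening'],st['time'])
s=bot.read_camera('side');t=bot.read_camera('top')
cv2.imwrite('pics/g2.png',np.hstack([cv2.resize(t['image'][190:270,220:300],None,fx=5,fy=5,interpolation=2),cv2.resize(s['image'][170:250,220:300],None,fx=5,fy=5,interpolation=2)]))"
```

```text
[ 0.49161132  0.4749089  -3.88516751] [434.93815216 346.94469765  96.83519697] 12.22216499086356 3.65
```

View pics/g2.png

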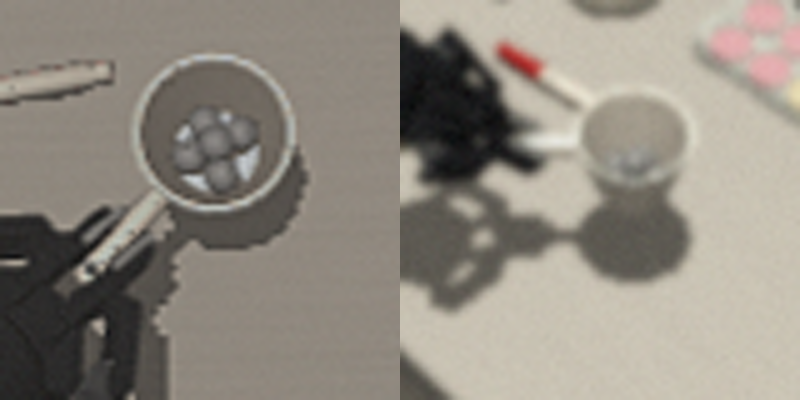

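The casserole is held level with all five balls in it. Next I'll measure the in-hand offset and compute the transfer waypoints.

```bash
cat > wp.py <<'E'
from h import *
D=np.radians
def path(GRv):
    import h; h.GR=GRv
    jar=np.array([542,-173,0]); w=R.from_rotvec(-U(D(-58))*np.pi/2).apply([0,0,1]); c=jar-35*w+[0,0,137]
    return c,w
if __name__=="__main__":
    t=bot.read_camera("top"); st=bot.get_state(); p=np.array(st["position"]); r=np.array(st["eef_rot"])
    cc=px(t,(262.4,215.9),110); g=p+3*r[:,2]; d=(cc-g)[:2]; print("cup",cc,"offset",np.linalg.norm(d),np.degrees(np.arctan2(d[1],d[0])),"toolheading",np.degrees(np.arctan2(-r[1,0],-r[0,0])),np.degrees(np.arctan2(-r[0,1],r[1,1])))
    c,w=path(np.linalg.norm(d)); print("c",c,"w",w)
    s=np.array([492,290,80.])
    for f in (0.25,.5,.75,1):
        C=(1-f)*s+f*(c+[0,0,25]); C[2]=min(80+f*300,c[2]+25)
        print(f,C.round(),delta(*tool(C,D(-42.7*(1-f)-68*f),D(38),0)))
E
python3 wp.py
```

```text
cup [493.74789772 289.25856635 110.        ] offset 80.3482001619315 -43.50821896980992 toolheading -43.01108790672552 -42.74662312112292
c [ 512.31831663 -191.54717425  137.        ] w [8.48048096e-01 5.29919264e-01 1.11022302e-16]
0.25 [497. 170. 155.] ([0.0091, -0.1141, 0.0788], [-0.0059, -0.0006, -0.1096])
0.5 [502.  49. 162.] ([0.0214, -0.2289, 0.0858], [-0.0059, -0.0003, -0.22])
0.75 [507. -71. 162.] ([0.0343, -0.3445, 0.0858], [-0.006, 0.0, -0.3304])
1 [ 512. -192.  162.] ([0.0476, -0.461, 0.0858], [-0.006, 0.0003, -0.4408])
```

>>> move_arm(rows=[[255,[0.001,-0.01,0.025],[0,0,-0.01]],[255,[0.002,-0.03,0.055],[0,0,-0.03]],[255,[0.005,-0.06,0.075],[0,0,-0.058]],[255,[0.008,-0.095,0.084],[0,0,-0.09]],[255,[0.012,-0.13,0.086],[0,0,-0.125]],[255,[0.016,-0.17,0.086],[0,0,-0.163]],[255,[0.02,-0.21,0.086],[0,0,-0.2]],[255,[0.024,-0.25,0.086],[0,0,-0.24]],[255,[0.028,-0.29,0.086],[0,0,-0.278]],[255,[0.033,-0.33,0.086],[0,0,-0.316]],[255,[0.037,-0.365,0.086],[0,0,-0.35]],[255,[0.041,-0.395,0.086],[0,0,-0.378]]])

```text
time: 5.0
position: [474.1, -51.0, 179.7]
eef_rot: [[-0.264, 0.903, 0.339], [0.56, 0.43, -0.708], [-0.785, 0.002, -0.619]]
contact_force: [0.2, 0.3, -2.5]
opening: 12.4
```

>>> move_arm(rows=[[255,[0.003,-0.025,0],[0,0,-0.024]],[255,[0.005,-0.045,0],[0,0,-0.043]],[255,[0.006,-0.058,0],[0,0,-0.055]],[255,[0.006,-0.06,0],[0,0,-0.057]]])

```text
time: 5.4
position: [479.4, -112.4, 179.6]
eef_rot: [[-0.231, 0.927, 0.296], [0.574, 0.375, -0.728], [-0.786, 0.002, -0.619]]
contact_force: [0.2, 0.0, -3.7]
opening: 12.3
```

```bash
cat > pour.py <<'E'
from wp import *
st=log(); print(st["time"],np.array(st["qpos"]).round(2),st["position"],st["opening"])
c,w=path(80); q=np.array(st["qpos"])
for b in (0,15,30,45,60,75,85,95,100):
    f=b/100; T=tool(c+[0,0,25*(1-f)],D(-68+10*f),D(38),-D(b)); q,e,r=ik(q,*T); print(b,delta(*T),round(e,1),q.round(2))
E
python3 pour.py
```

```text
5.4 [-1.    0.51  0.8   2.34  1.09  0.62 -0.87] [ 479.43063295 -112.41172533  179.57693208] 12.29948806732668
0 ([0.002, -0.0028, 0.0003], [-0.0042, -0.0001, -0.0007]) 0.0 [-0.99  0.52  0.81  2.34  1.09  0.61 -0.87]
15 ([0.0043, -0.0018, -0.0041], [-0.1055, 0.2413, 0.0258]) 0.0 [-0.9   0.56  0.69  2.24  0.92  0.77 -0.52]
30 ([0.0062, -0.0007, -0.0096], [-0.2131, 0.48, 0.0515]) 0.0 [-0.84  0.64  0.61  2.15  0.83  0.91 -0.26]
45 ([0.0074, 0.0002, -0.0162], [-0.3269, 0.716, 0.0753]) 0.0 [-0.8   0.73  0.56  2.08  0.8   1.05 -0.06]
60 ([0.0079, 0.0008, -0.0237], [-0.447, 0.9492, 0.0964]) 0.0 [-0.78  0.84  0.52  2.01  0.79  1.17  0.12]
75 ([0.0073, 0.001, -0.0317], [-0.5732, 1.1795, 0.1136]) 0.0 [-0.77  0.95  0.49  1.97  0.81  1.28  0.27]
85 ([0.0064, 0.0009, -0.0373], [-0.6607, 1.3313, 0.1224]) 0.0 [-0.76  1.02  0.48  1.95  0.83  1.35  0.36]
95 ([0.005, 0.0004, -0.0429], [-0.7509, 1.4818, 0.1286]) 0.0 [-0.76  1.09  0.46  1.93  0.87  1.41  0.45]
100 ([0.0041, 0.0, -0.0457], [-0.797, 1.5564, 0.1306]) 0.0 [-0.77  1.12  0.46  1.93  0.88  1.43  0.49]
```

>>> move_arm(rows=[[255,[0.003,-0.002,-0.002],[-0.05,0.12,0.013]],[255,[0.004,-0.002,-0.004],[-0.106,0.241,0.026]],[255,[0.005,-0.001,-0.007],[-0.16,0.36,0.039]],[255,[0.006,-0.001,-0.01],[-0.213,0.48,0.052]],[255,[0.007,0,-0.013],[-0.25,0.56,0.06]],[255,[0.007,0,-0.013],[-0.25,0.56,0.06]]])

```text
time: 6.0
position: [487.6, -110.3, 165.1]
eef_rot: [[-0.676, 0.737, 0.023], [0.359, 0.356, -0.863], [-0.644, -0.575, -0.505]]
contact_force: [0.1, -0.5, -3.5]
opening: 12.0
```

```bash
python3 -c "
from h import *
s=bot.read_camera('side');t=bot.read_camera('top')
cv2.imwrite('pics/g3.png',np.hstack([cv2.resize(t['image'][160:260,350:450],None,fx=4,fy=4,interpolation=2),cv2.resize(s['image'][220:320,310:410],None,fx=4,fy=4,interpolation=2)]))
from wp import *
c,w=path(80); print(bot.get_state()['time'])
for b in (45,60,75,85,95,102):
    f=b/100; print(b,delta(*tool(c+[0,0,25*(1-f)],D(-68+10*f),D(38),-D(b))))
"
```

```text
6.1
45 ([0.0005, -0.0004, -0.0028], [-0.0776, 0.1568, 0.0166])
60 ([0.0009, 0.0002, -0.0102], [-0.1976, 0.3895, 0.0422])
75 ([0.0004, 0.0004, -0.0183], [-0.3237, 0.6192, 0.0664])
85 ([-0.0006, 0.0002, -0.0239], [-0.4111, 0.7705, 0.0812])
95 ([-0.0019, -0.0002, -0.0295], [-0.5012, 0.9204, 0.0946])
102 ([-0.0032, -0.0008, -0.0334], [-0.5659, 1.0245, 0.103])
```

View pics/g3.png

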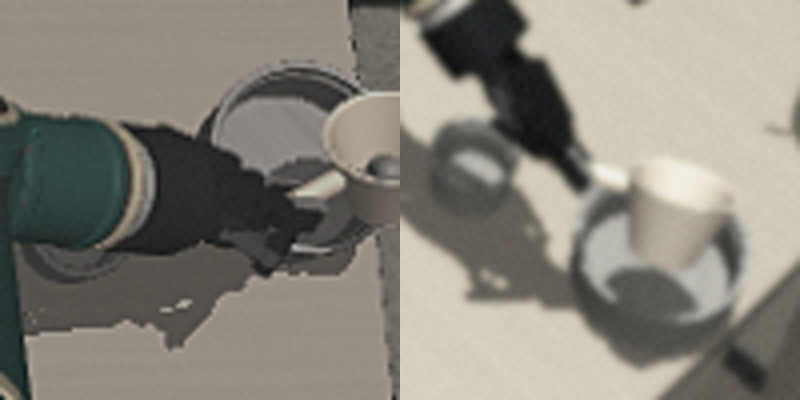

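The cup hangs over the wide jar with its lip toward the middle once parallax is allowed for, and the gripper is clear of the small jar. Next: pour.

>>> move_arm(rows=[[255,[0.001,0,-0.003],[-0.06,0.12,0.012]],[255,[0.001,0,-0.007],[-0.125,0.25,0.027]],[255,[0.001,0,-0.01],[-0.19,0.375,0.04]],[255,[0.001,0,-0.014],[-0.25,0.485,0.052]],[255,[0,0,-0.018],[-0.31,0.595,0.064]],[255,[0,0,-0.021],[-0.36,0.68,0.072]],[255,[-0.001,0,-0.024],[-0.411,0.77,0.081]],[255,[-0.001,0,-0.026],[-0.45,0.84,0.087]],[255,[-0.002,0,-0.0295],[-0.5,0.92,0.095]],[255,[-0.003,-0.001,-0.033],[-0.566,1.024,0.103]],[255,[-0.003,-0.001,-0.033],[-0.566,1.024,0.103]],[255,[-0.003,-0.001,-0.033],[-0.566,1.024,0.103]]])

```text
time: 7.3
position: [483.6, -112.7, 133.7]
eef_rot: [[-0.981, -0.172, -0.089], [0.109, -0.111, -0.988], [0.16, -0.979, 0.127]]
contact_force: [-0.3, -0.1, -0.9]
opening: 12.1
```

>>> move_arm(rows=[[255,[0,0,0],[0,0,0]],[255,[0,0,0],[0,0,0]],[255,[0,0,0],[0,0,0]],[255,[0,0,0],[0,0,0]],[255,[0,0,0],[0,0,0]],[255,[0,0,0],[0,0,0]]])

```text
time: 7.9
position: [483.6, -112.7, 133.7]
eef_rot: [[-0.981, -0.172, -0.089], [0.109, -0.11, -0.988], [0.16, -0.979, 0.127]]
contact_force: [0.4, -0.2, -0.8]
opening: 12.0
```

```bash
python3 -c "
from h import *
st=log(); print(st['time'],st['position'],st['opening'],st['contact_force'],np.array(st['eef_rot']).round(2))
s=bot.read_camera('side');t=bot.read_camera('top')
for n in('top','side'): print(n,[(round(d['score'],2),np.round(d['xy'])) for d in bot.recognise('ball_0_center',n)])
cv2.imwrite('pics/g4.png',np.hstack([cv2.resize(t['image'][160:260,350:450],None,fx=4,fy=4,interpolation=2),cv2.resize(s['image'][220:320,310:410],None,fx=4,fy=4,interpolation=2)]))
"
```

```text
7.9 [ 483.56214849 -112.70346809  133.74067554] 12.032197046839729 [ 0.42993037 -0.19996265 -0.77583653] [[-0.98 -0.17 -0.09]
 [ 0.11 -0.11 -0.99]
 [ 0.16 -0.98  0.13]]
top []
side [(0.35, array([377., 274.]))]
```

View pics/g4.png

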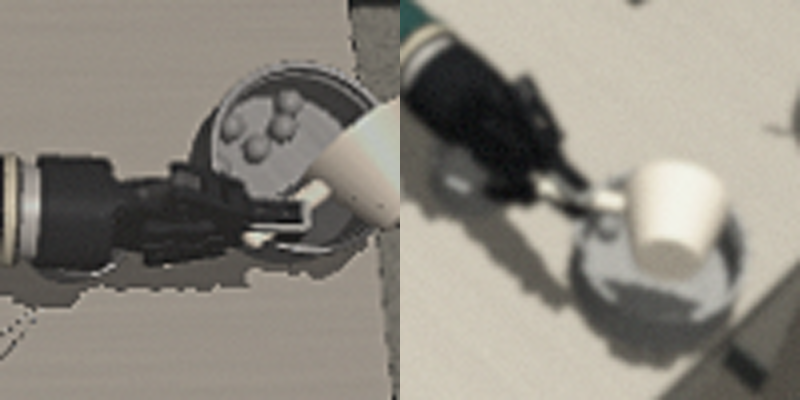

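Four balls show in the jar, at (232,125), (258,148), (284,125) and (288,100) in the crop. The fifth may be hidden behind the cup. I'll unroll and move off before counting again.

```bash
cat > back.py <<'E'
from wp import *
st=bot.get_state(); c,w=path(80); q=np.array(st["qpos"])
for b in (85,70,55,40,20,0):
    f=b/100; T=tool(c+[0,0,30*(1-f)],D(-68+10*f),D(38),-D(b)); q,e,r=ik(q,*T); print(b,delta(*T),round(e,1))
print(T[0])
for x,y in ((390,-120),(400,-150),(380,-90)):
  for ph in (-75,-90,-105):
    for z in (90,33):
      T=tool([x,y,z],D(ph),D(38),0); q2,e,r=ik(q,*T); print(x,y,ph,z,round(e,1),round(r,3),q2.round(2))
E
python3 back.py
```

```text
85 ([0.0023, 0.0011, 0.0094], [0.1543, -0.2498, -0.0303]) 0.0
70 ([0.0035, 0.0013, 0.0184], [0.2844, -0.4772, -0.055]) 0.0
55 ([0.0037, 0.001, 0.0271], [0.4086, -0.708, -0.0777]) 0.0
40 ([0.003, 0.0002, 0.035], [0.5268, -0.9422, -0.0976]) 0.0
20 ([0.0009, -0.0011, 0.0441], [0.675, -1.2597, -0.1176]) 0.0
0 ([-0.0021, -0.0025, 0.0512], [0.8123, -1.5826, -0.1278]) 0.0
[ 481.46420709 -115.18057334  184.84698443]
390 -120 -75 90 0.0 0.0 [-0.09  0.64 -0.6   2.38  1.23  1.3  -1.48]
390 -120 -75 33 0.0 0.0 [-0.36  0.73 -0.29  2.38  1.26  1.1  -1.58]
390 -120 -90 90 0.0 0.0 [-1.01  0.67  0.57  2.27  0.61  0.84 -1.  ]
390 -120 -90 33 0.0 0.0 [-0.97  0.81  0.51  2.26  0.61  0.75 -1.08]
390 -120 -105 90 0.0 0.0 [-0.87  0.72  0.55  2.11  0.43  1.01 -0.95]
390 -120 -105 33 0.0 0.0 [-0.83  0.84  0.49  2.1   0.42  0.92 -1.01]
400 -150 -75 90 0.0 0.0 [ 0.22  0.76 -0.86  2.38  1.37  1.49 -1.48]
400 -150 -75 33 0.0 0.0 [-0.09  0.78 -0.5   2.38  1.4   1.25 -1.59]
400 -150 -90 90 0.0 0.0 [-0.96  0.68  0.6   2.28  0.66  0.8  -0.99]
400 -150 -90 33 0.0 0.0 [-0.92  0.82  0.54  2.26  0.66  0.7  -1.07]
400 -150 -105 90 0.0 0.0 [-0.83  0.73  0.57  2.11  0.46  0.97 -0.92]
400 -150 -105 33 0.0 0.0 [-0.78  0.84  0.51  2.1   0.46  0.89 -0.99]
380 -90 -75 90 0.0 0.0 [-0.47  0.57 -0.27  2.38  1.08  1.13 -1.43]
380 -90 -75 33 0.0 0.0 [-0.72  0.71  0.02  2.38  1.08  0.92 -1.5 ]
380 -90 -90 90 0.0 0.0 [-1.06  0.67  0.55  2.26  0.56  0.89 -1.01]
380 -90 -90 33 0.0 0.0 [-1.01  0.8   0.49  2.24  0.56  0.79 -1.09]
380 -90 -105 90 0.0 0.0 [-0.92  0.72  0.53  2.1   0.39  1.04 -0.97]
380 -90 -105 33 0.0 0.0 [-0.87  0.83  0.47  2.09  0.39  0.96 -1.03]
```

>>> move_arm(rows=[[255,[0.001,0.001,0.005],[0.08,-0.13,-0.016]],[255,[0.002,0.001,0.0095],[0.154,-0.25,-0.03]],[255,[0.003,0.001,0.014],[0.22,-0.365,-0.043]],[255,[0.0035,0.001,0.0185],[0.284,-0.477,-0.055]],[255,[0.004,0.001,0.023],[0.347,-0.593,-0.067]],[255,[0.004,0.001,0.027],[0.409,-0.708,-0.078]],[255,[0.003,0.001,0.031],[0.468,-0.825,-0.088]],[255,[0.003,0,0.035],[0.527,-0.942,-0.098]],[255,[0.002,-0.001,0.04],[0.6,-1.1,-0.108]],[255,[0.001,-0.001,0.044],[0.675,-1.26,-0.118]],[255,[-0.001,-0.002,0.047],[0.745,-1.42,-0.123]],[255,[-0.002,-0.0025,0.051],[0.812,-1.583,-0.128]]])

```text
time: 9.3
position: [480.9, -115.7, 185.0]
eef_rot: [[-0.304, 0.92, 0.247], [0.541, 0.38, -0.751], [-0.784, -0.095, -0.613]]
contact_force: [-0.4, 0.1, -0.0]
opening: 12.1
```

Run:
```python
from wp import *
c,w=path(80); st=log(); print(st["time"],np.array(st["qpos"]).round(2),st["contact_force"])
for f in (.33,.66,1):
    C=(1-f)*(c+[0,0,30])+f*np.array([390,-120,150]); print(delta(*tool(C,D(-68*(1-f)-100*f),D(38),0)))
s=bot.read_camera('side');t=bot.read_camera('top')
cv2.imwrite('pics/g5.png',np.hstack([cv2.resize(t['image'][160:260,350:450],None,fx=4,fy=4,interpolation=2),cv2.resize(s['image'][220:320,310:410],None,fx=4,fy=4,interpolation=2)]))
```

```text
9.3 [-0.96  0.51  0.76  2.3   1.02  0.68 -0.72] [-0.43853923  0.07923473 -0.01753469]
([-0.0253, 0.0285, -0.0057], [0.0277, -0.0909, -0.1918])
([-0.0506, 0.0537, -0.0113], [0.0193, -0.0935, -0.376])
([-0.0766, 0.0768, -0.0171], [0.0105, -0.0956, -0.5657])
```

>>> move_arm(rows=[[255,[-0.012,0.014,-0.003],[0.027,-0.09,-0.1]],[255,[-0.025,0.028,-0.006],[0.027,-0.091,-0.192]],[255,[-0.038,0.041,-0.008],[0.023,-0.092,-0.285]],[255,[-0.05,0.054,-0.011],[0.019,-0.093,-0.376]],[255,[-0.064,0.066,-0.014],[0.014,-0.095,-0.47]],[255,[-0.077,0.077,-0.017],[0.01,-0.096,-0.566]],[255,[-0.077,0.077,-0.017],[0.01,-0.096,-0.566]],[255,[-0.077,0.077,-0.017],[0.01,-0.096,-0.566]]])

```text
time: 10.2
position: [402.4, -39.8, 167.9]
eef_rot: [[0.099, 0.985, -0.141], [0.606, -0.172, -0.777], [-0.789, -0.009, -0.614]]
contact_force: [0.4, 0.3, -1.5]
opening: 12.0
```

Run:
```python
from wp import *
path(80); st=log(); print(st["time"],np.array(st["qpos"]).round(2),st["contact_force"],st["position"])
for z in (60,35,31): print(z,delta(*tool([390,-120,z],D(-100),D(38),0)))
s=bot.read_camera('side');t=bot.read_camera('top')
cv2.imwrite('pics/g6.png',np.hstack([cv2.resize(t['image'][160:260,350:450],None,fx=4,fy=4,interpolation=2),cv2.resize(s['image'][240:340,300:400],None,fx=4,fy=4,interpolation=2)]))
```

```text
10.2 [-1.    0.59  0.66  2.17  0.48  1.05 -0.87] [ 0.41340366  0.27990171 -1.52080178] [402.4023363  -39.81070563 167.90599153]
60 ([0.0019, 0.0009, -0.0901], [0.0005, -0.0092, -0.0017])
35 ([0.0019, 0.0009, -0.1151], [0.0005, -0.0092, -0.0017])
31 ([0.0019, 0.0009, -0.1191], [0.0005, -0.0092, -0.0017])
```

View pics/g6.png

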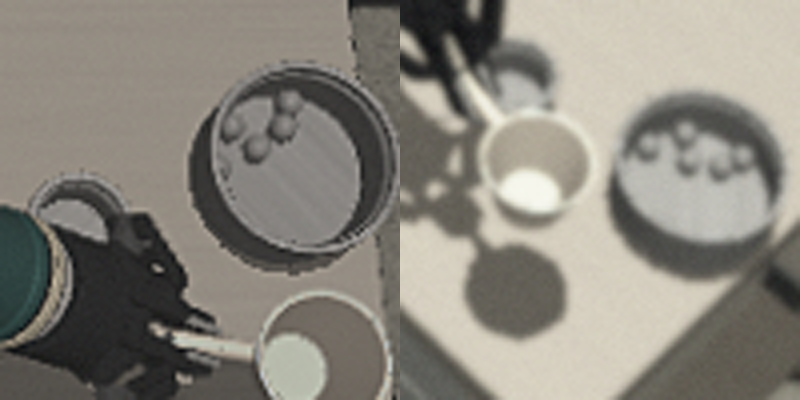

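All five balls are in the wide jar: five show in the side view, and the cup is empty. Next I'll lower the casserole gently. The TCP was at 49 mm when I gripped it.

>>> move_arm(rows=[[255,[0.002,0.001,-0.02],[0,-0.009,-0.002]],[255,[0.002,0.001,-0.05],[0,-0.009,-0.002]],[255,[0.002,0.001,-0.08],[0,-0.009,-0.002]],[255,[0.002,0.001,-0.1],[0,-0.009,-0.002]],[255,[0.002,0.001,-0.11],[0,-0.009,-0.002]],[255,[0.002,0.001,-0.114],[0,-0.009,-0.002]],[255,[0.002,0.001,-0.114],[0,-0.009,-0.002]]])

```text
time: 11.0
position: [404.0, -39.4, 54.4]
eef_rot: [[0.108, 0.985, -0.138], [0.606, -0.175, -0.776], [-0.788, 0.001, -0.615]]
contact_force: [-0.7, 0.9, -0.5]
opening: 12.4
```

>>> move_arm(rows=[[255,[0,0,-0.001],[0,0,0]],[255,[0,0,-0.002],[0,0,0]],[255,[0,0,-0.003],[0,0,0]],[255,[0,0,-0.003],[0,0,0]]])

```text
time: 11.4
position: [404.1, -39.2, 51.6]
eef_rot: [[0.109, 0.985, -0.138], [0.606, -0.175, -0.776], [-0.788, 0.001, -0.616]]
contact_force: [0.5, -0.2, -1.4]
opening: 12.5
```

>>> move_arm(rows=[[255,[0,0,-0.001],[0,0,0]],[255,[0,0,-0.0015],[0,0,0]],[255,[0,0,-0.002],[0,0,0]],[255,[0,0,-0.002],[0,0,0]]])

```text
time: 11.8
position: [404.1, -39.2, 49.5]
eef_rot: [[0.108, 0.985, -0.138], [0.606, -0.175, -0.776], [-0.788, 0.001, -0.616]]
contact_force: [-0.7, -0.4, -0.9]
opening: 11.8
```

Run:
```python
from h import *
st=bot.get_state(); print(st["time"],st["contact_force"],st["position"],st["moment"])
s=bot.read_camera('side'); t=bot.read_camera('top')
cv2.imwrite('pics/g7.png',np.hstack([cv2.resize(t['image'][200:290,360:460],None,fx=4,fy=4,interpolation=2),cv2.resize(s['image'][240:330,290:390],None,fx=4,fy=4,interpolation=2)]))
```

```text
11.8 [-0.6844479  -0.44353871 -0.9326976 ] [404.09667182 -39.24890937  49.49070274] [ 1.22268655 -0.23913503  0.02577717]
```

View pics/g7.png

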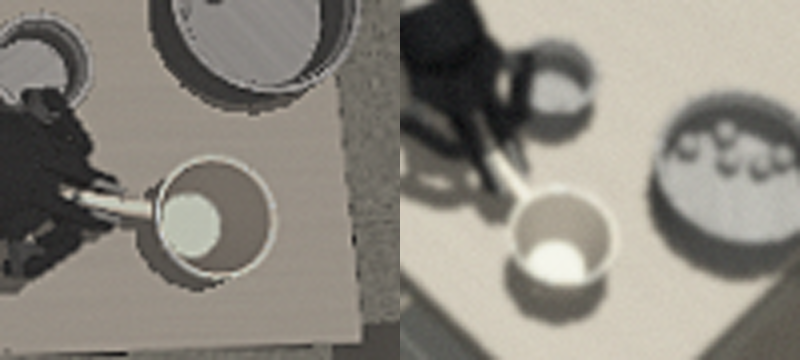

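>>> move_arm(rows=[[255,[0,0,-0.0008],[0,0,0]],[255,[0,0,-0.0015],[0,0,0]],[255,[0,0,-0.0015],[0,0,0]]])

```text
time: 12.2
position: [404.2, -39.2, 48.7]
eef_rot: [[0.108, 0.985, -0.138], [0.605, -0.175, -0.777], [-0.789, 0.001, -0.614]]
contact_force: [-0.3, 4.4, 5.8]
opening: 12.2
```

>>> move_arm(rows=[[255,[0,0,-0.0008],[0,0,0]],[255,[0,0,-0.0015],[0,0,0]],[255,[0,0,-0.0015],[0,0,0]]])

```text
time: 12.5
position: [404.3, -39.0, 48.3]
eef_rot: [[0.108, 0.985, -0.138], [0.603, -0.175, -0.778], [-0.791, 0.0, -0.612]]
contact_force: [-1.5, 7.0, 11.5]
opening: 12.0
```

The casserole is touching the bench (+11 N upward). I'll ease off slightly and open the gripper only part way, since the small jar is close.

>>> move_arm(rows=[[255,[0,0,0.0005],[0,0,0]],[240,[0,0,0.0005],[0,0,0]],[215,[0,0,0.0005],[0,0,0]],[190,[0,0,0.0005],[0,0,0]],[165,[0,0,0.0005],[0,0,0]],[150,[0,0,0.0005],[0,0,0]],[150,[0,0,0.0005],[0,0,0]],[150,[0,0,0.0005],[0,0,0]]])

```text
time: 13.3
position: [404.3, -39.1, 48.9]
eef_rot: [[0.108, 0.985, -0.138], [0.603, -0.175, -0.779], [-0.791, 0.0, -0.612]]
contact_force: [-0.2, 0.1, -0.3]
opening: 35.6
```

Next: retreat along the tool axis, which is about (-0.138, -0.779, -0.612).

>>> move_arm(rows=[[150,[0.002,0.012,0.009],[0,0,0]],[150,[0.005,0.031,0.025],[0,0,0]],[150,[0.01,0.055,0.043],[0,0,0]],[150,[0.014,0.078,0.061],[0,0,0]],[150,[0.017,0.097,0.1],[0,0,0]],[150,[0.017,0.11,0.14],[0,0,0]],[150,[0,0.13,0.17],[0,0,0]],[150,[0,0.15,0.18],[0,0,0]],[150,[0,0.15,0.18],[0,0,0]],[150,[0,0.15,0.18],[0,0,0]]])

```text
time: 14.3
position: [404.2, 110.6, 228.6]
eef_rot: [[0.107, 0.985, -0.138], [0.603, -0.175, -0.779], [-0.791, 0.0, -0.612]]
contact_force: [0.0, 0.4, -0.5]
opening: 35.2
```

Run:
```python
from h import *
st=bot.get_state(); print(st["time"],st["contact_force"],st["position"],st["joint_velocities"])
s=bot.read_camera('side'); t=bot.read_camera('top')
cv2.imwrite('pics/g8.png',np.hstack([cv2.resize(t['image'][170:290,350:450],None,fx=4,fy=4,interpolation=2),cv2.resize(s['image'][220:340,290:390],None,fx=4,fy=4,interpolation=2)]))
```

```text
14.3 [ 0.04160522  0.44606304 -0.50869254] [404.15882062 110.62502937 228.63001001] [ 0.01673169  0.01577971  0.00882875  0.02147212 -0.00016145  0.00116327
  0.0007329 ]
```

View pics/g8.png

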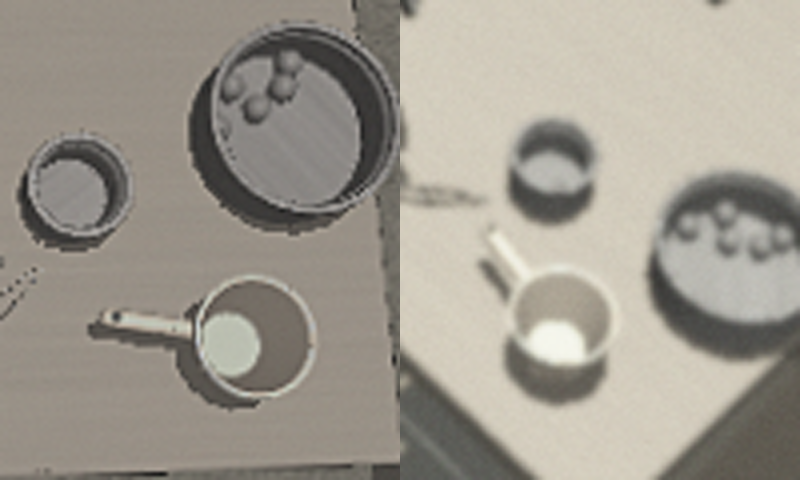

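The casserole stands upright and empty at (256,335), beside the jar. All five balls are in the wide jar (five show in the side view), and the gripper is clear.

```bash
python3 -c "
from cell import bot
print(bot.close_job())"
```

```text
the job is handed in; nothing more can be done
None
```

I gripped the white casserole by its handle and rolled it about 100° over the wide steel jar, so the balls tipped out into it. I then set the casserole down upright on the bench beside the jar, let go and backed the arm away. The job was handed in at about 14.4 s of the 51 s allowed.

**Last checks:**
- **Balls:** the side view shows all five in the wide jar. The top view shows four clearly and only the edge of a fifth, because the jar wall hides it.
- **Casserole:** it looks empty, upright and released in both views. It touched down gently at about 11 N.
- **Jars and arm:** both jars are standing undisturbed. The arm was still, with nothing in contact.

**What failed or disagreed:**
- **Recognition:** in the top view the networks took the red look-alike for the casserole and mostly did not report the balls. I located the casserole, handle and jar from the pictures by hand instead, and counted the balls by eye.
- **In-hand offset:** the cup measured about 80 mm from the grip point, against the 76 mm I had planned. I allowed for this in the pour.
- **Force readings:** at these low loads they were about 1 N off, so I did not use them to judge whether the cup was empty.

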